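# Pack out the short-stroke bench press with spacer plates

## Robot

A 7-joint arm with a two-finger parallel gripper is mounted at the origin on a cart in front of the work surface, level with it; the furniture and walls round the work are solid. World frame = base frame: x ahead of the robot, y to its left, z up, the work surface at z = 0. Lengths are in m, angles in rad, forces in N, time in s.
With the tool pointing down it reaches from about 0.4 to 0.85 m from the base axis. Payload 6.9 kg.
Tool frame: the origin (TCP) lies at the very end of the fingers, on their centre line; the grasp point (between the pads) lies 19 mm behind it; z points along the fingers, y is the line along which they close (so a half turn about z gives the same grasp; the last joint's range is limited). The gripper opens to 85 mm and grips with 20 to 120 N. Pads are 22 mm wide; open, the fingers measure 114 mm over their backs; the gripper's body (76 mm by 85 mm) begins 54 mm behind the grasp point. The pads swing forward as they close: fully open they stand 13 mm farther back than shut.
Start: joints at [1.391, 0.507, -0.238, 1.5, 0.126, 1.149, -0.155], TCP at [0.176, -0.6, 0.231] pointing down, gripper open.
Joint ranges: [-3.08, 3.08], [-0.24, 2.05], [-1.43, 1.35], [0, 2.5], [-1.52, 4.66], [0.17, 1.96], [-2.89, 2.89]. Speed limits (rad/s): [2.39, 2.39, 3.14, 3.14, 3.14, 3.14, 3.14].

## Interface

Orientations are given as [roll, pitch, yaw] about the fixed x, y, z axes, in that order (R = Rz(yaw) Ry(pitch) Rx(roll)).
In Python, from station import * gives the robot as it stands. The module is installed in compiled form; this text tells all that it offers.
- The arm moves only by the shell command python3 -m jog 'ROWS' [OPENING] [FORCE]. ROWS is JSON, one flat list of numbers, 4 for each row, row after row: the shift along the world's x, y, z in units of 30 mm (1.0 is 30 mm), then the turn about the world's z in units of 5 degrees (1.0 is 5 degrees). A call has 1 to 20 rows; each row shifts and turns the commanded pose from where the row before left it; what a row does not reach is not made up. A row lasts 1/10 s, in which the tool goes at most 50 mm and 8.59 degrees, less where a joint would pass 70% of its speed; a pose out of reach is approached as far as the arm can. A call is refused whole if a number of a shift passes 1 or a number of a turn 1, either way. A call with a gripper value outside its range is refused whole. OPENING is the closure, from -1 (fully open) to 1 (shut), set as the call begins (- or left out, the last holds). The fingers move at their own pace and stop on an object; FORCE is the grip in N (left out, the last holds). Time passes only in rows, so rows that do not move let the fingers close. It gives the time, the measured TCP pose, the force, the opening and the grip force at its end, in the units of the state.
- sense(): the state, without advancing time (a new reading comes with each control period).
- snapshot(name): name is "side" or "top" or "wrist"; returns a dict with "image" (400x640x3 uint8, red, green, blue), "depth" (400x640 float32, m along the optical axis (not along the pixel's ray), 0 where there is no reading), "K" (3x3 intrinsics, pixels), "pose" (4x4, takes a point from camera to world coordinates). Camera axes: x right, y down, z forward; pixel columns grow to the right and rows downward; lengths in m; the calibration is good to about 2 mm. A picture is of the moment at which its call begins.
- sign_off(): hands the job in; it is judged then, once.
Trained networks look in a picture, given as the dict that the camera call returned (one of the last four; its "shot" number tells which), for a name from the list of things; names that differ only in an ending like _2 or _b are one class to them, and where a whole thing is asked for, a point or a joint stands for the part that bears it (a point fixed in the world has none). Each returns a list of dicts, best first, with "conf" (0 to 1); they miss things now and then, are a little off and sometimes report something else, mostly with a low value. They report only what shows in the picture. A call takes as long as a camera call. They do not tell look-alikes from the thing itself.
- recognise(picture, query): "position" ([x, y, z] in m, in world coordinates, good to about 4 mm: the middle of the surface that is visible of it).
The state is a dict: "time": time; "joint_pos": joint angles; "dq": joint speeds; "joint_torque": joint torques, N m; "position": TCP position; "tool_rot": TCP orientation; "wrist_force": force on the tool from outside, world axes, zero at the start; "ft_torque": the same for the moment, N m; "finger_gap": finger opening in m; "finger_force": force on a finger pad.
Only numpy, scipy, OpenCV 4.12 (cv2) and the standard library are available. Lean on these libraries where they do the work, as an engineer would, in place of code of your own. Each camera call takes 0.05 s, during which the arm holds its last target. There are 200 camera calls.

## Task

The foot of the small bench press has a stroke of only 13 mm, too short to reach its bed. Choose spacer plates whose thicknesses together nearly fill the opening, leaving the foot a few millimetres to travel; lay them flat on the bed one on the other, centred under the foot, and then push the black knob down until the foot rests on the pack, and let go. Leave the flask, the small bottle and the paper cup standing where they are.

Things in the scene. Friction and masses are not known exactly. Their poses are not given: they have to be found in the camera images.
- bed_top (a point): centre of the working bed of the small bench press, straight under its round foot: a point on the top face of the flat grey base plate (190 x 90 mm, its top 12 mm above the worktop). x axis: from the open front towards the column at the back; y: across; z up. The base reaches from 70 mm in front of this point to 120 mm behind it; the column and its collar begin 81 mm behind it. The press is fixed to the worktop
- foot_raised (a point): centre of the underside of the press foot when fully raised; it is straight above bed_top and its height above bed_top is the opening of the press (54 to 72 mm, set anew each time). It belongs to the fixed white head, a block 84 mm wide and 50 mm high whose underside is 12 mm above this point and whose front face is 19 mm in front of it, so that it covers the space above the bed back to the column
- plunger (a joint): stroke of the press plunger in m: 0 is fully raised (the start), 0.013 is fully down. It slides straight down with a friction of about 3.5 N and stays where it is left (no spring)
- foot (a point): centre of the flat underside of the plunger's steel foot, a disc of 32 mm diameter; moves down with the plunger
- knob_top (a point): centre of the flat top of the black round knob (44 mm diameter, 16 mm high) on the plunger, 102 mm above the foot's underside; push it straight down from above. Raised, the underside of the knob stands 24 mm above the top face of the head's block
- spacer_14: loose grey plastic spacer plate, 100 mm long (its x axis), 50 mm wide (y), 14 mm thick (z), 84 g give or take, plain rounded edges, a small dark disc inlaid near each end of the top; origin: centre of its underside. It lies flat, long side pointing roughly away from the robot
- spacer_14_top (a point): centre of the top face of the 14 mm spacer plate
- spacer_20: loose grey plastic spacer plate, 100 mm long (its x axis), 50 mm wide (y), 20 mm thick (z), 120 g give or take, plain rounded edges, a small dark disc inlaid near each end of the top; origin: centre of its underside. It lies flat, long side pointing roughly away from the robot
- spacer_20_top (a point): centre of the top face of the 20 mm spacer plate
- spacer_26: loose grey plastic spacer plate, 100 mm long (its x axis), 50 mm wide (y), 26 mm thick (z), 156 g give or take, plain rounded edges, a small dark disc inlaid near each end of the top; origin: centre of its underside. It lies flat, long side pointing roughly away from the robot
- spacer_26_top (a point): centre of the top face of the 26 mm spacer plate
- spacer_38: loose grey plastic spacer plate, 100 mm long (its x axis), 50 mm wide (y), 38 mm thick (z), 228 g give or take, plain rounded edges, a small dark disc inlaid near each end of the top; origin: centre of its underside. It lies flat, long side pointing roughly away from the robot
- spacer_38_top (a point): centre of the top face of the 38 mm spacer plate
- flask: bystander: conical glass flask, 63 mm wide, 109 mm high; origin at the centre of its underside; to be left alone
- small_bottle: bystander: small bottle with a blue cap, 46 mm wide, 86 mm high; origin at the centre of its underside; to be left alone
- cup: bystander: brown paper cup with a cut-down front, 70 mm wide, 98 mm high; origin at the centre of its underside; to be left alone
Mind the look-alikes: they are no part of the job. What is shaped like the spacer_26 but turquoise or yellow is not meant.

How it is judged:
On the way, in this order (a step that is already met when the one before it is completed fails the run):
1. a spacer plate lies flat on the bed, centred under the foot (((horizontal distance between spacer_14 and bed_top below 0.022 m and angle between spacer_14's own z axis and vertical below 0.06 rad and z of spacer_14 in the frame of bed_top below 0.0025 m) or (horizontal distance between spacer_20 and bed_top below 0.022 m and angle between spacer_20's own z axis and vertical below 0.06 rad and z of spacer_20 in the frame of bed_top below 0.0025 m) or (horizontal distance between spacer_26 and bed_top below 0.022 m and angle between spacer_26's own z axis and vertical below 0.06 rad and z of spacer_26 in the frame of bed_top below 0.0025 m) or (horizontal distance between spacer_38 and bed_top below 0.022 m and angle between spacer_38's own z axis and vertical below 0.06 rad and z of spacer_38 in the frame of bed_top below 0.0025 m))), for 0.2 s.
2. the pack on the bed reaches up to within the foot's stroke (((horizontal distance between spacer_14 and bed_top below 0.022 m and angle between spacer_14's own z axis and vertical below 0.06 rad and z of spacer_14 in the frame of bed_top below 0.0025 m) or (horizontal distance between spacer_20 and bed_top below 0.022 m and angle between spacer_20's own z axis and vertical below 0.06 rad and z of spacer_20 in the frame of bed_top below 0.0025 m) or (horizontal distance between spacer_26 and bed_top below 0.022 m and angle between spacer_26's own z axis and vertical below 0.06 rad and z of spacer_26 in the frame of bed_top below 0.0025 m) or (horizontal distance between spacer_38 and bed_top below 0.022 m and angle between spacer_38's own z axis and vertical below 0.06 rad and z of spacer_38 in the frame of bed_top below 0.0025 m)) and ((horizontal distance between spacer_14 and bed_top below 0.022 m and angle between spacer_14's own z axis and vertical below 0.06 rad and z of spacer_14_top in the frame of foot_raised between -0.0135 and 0.0005 m) or (horizontal distance between spacer_20 and bed_top below 0.022 m and angle between spacer_20's own z axis and vertical below 0.06 rad and z of spacer_20_top in the frame of foot_raised between -0.0135 and 0.0005 m) or (horizontal distance between spacer_26 and bed_top below 0.022 m and angle between spacer_26's own z axis and vertical below 0.06 rad and z of spacer_26_top in the frame of foot_raised between -0.0135 and 0.0005 m) or (horizontal distance between spacer_38 and bed_top below 0.022 m and angle between spacer_38's own z axis and vertical below 0.06 rad and z of spacer_38_top in the frame of foot_raised between -0.0135 and 0.0005 m))), for 0.2 s.
At the end, for the whole second after the job is handed in: One spacer plate lies flat on the bed (within 2.5 mm) and the pack's top plate, level within 0.06 rad, has the foot resting on it (within 1.5 mm); both are centred within 22 mm of the foot's axis and at rest; the plunger has been lowered by at least 1.5 mm of its 13 mm (((horizontal distance between spacer_14 and bed_top below 0.022 m and angle between spacer_14's own z axis and vertical below 0.06 rad and z of spacer_14 in the frame of bed_top below 0.0025 m) or (horizontal distance between spacer_20 and bed_top below 0.022 m and angle between spacer_20's own z axis and vertical below 0.06 rad and z of spacer_20 in the frame of bed_top below 0.0025 m) or (horizontal distance between spacer_26 and bed_top below 0.022 m and angle between spacer_26's own z axis and vertical below 0.06 rad and z of spacer_26 in the frame of bed_top below 0.0025 m) or (horizontal distance between spacer_38 and bed_top below 0.022 m and angle between spacer_38's own z axis and vertical below 0.06 rad and z of spacer_38 in the frame of bed_top below 0.0025 m)) and (((horizontal distance between spacer_14 and bed_top below 0.022 m and angle between spacer_14's own z axis and vertical below 0.06 rad and linear speed of spacer_14 below 0.01 m/s and z of foot in the frame of spacer_14_top between -0.002 and 0.0015 m) and z of spacer_14_top in the frame of foot_raised between -0.0135 and 0.0005 m) or ((horizontal distance between spacer_20 and bed_top below 0.022 m and angle between spacer_20's own z axis and vertical below 0.06 rad and linear speed of spacer_20 below 0.01 m/s and z of foot in the frame of spacer_20_top between -0.002 and 0.0015 m) and z of spacer_20_top in the frame of foot_raised between -0.0135 and 0.0005 m) or ((horizontal distance between spacer_26 and bed_top below 0.022 m and angle between spacer_26's own z axis and vertical below 0.06 rad and linear speed of spacer_26 below 0.01 m/s and z of foot in the frame of spacer_26_top between -0.002 and 0.0015 m) and z of spacer_26_top in the frame of foot_raised between -0.0135 and 0.0005 m) or ((horizontal distance between spacer_38 and bed_top below 0.022 m and angle between spacer_38's own z axis and vertical below 0.06 rad and linear speed of spacer_38 below 0.01 m/s and z of foot in the frame of spacer_38_top between -0.002 and 0.0015 m) and z of spacer_38_top in the frame of foot_raised between -0.0135 and 0.0005 m)) and value of joint plunger above 0.0015 m and velocity of joint plunger below 0.005 m/s); the robot touches nothing.
It fails at once if the flask is moved by more than 30 mm or tipped (distance of flask from where it was at the start of the episode above 0.03 m or angle between flask's own z axis and vertical above 0.4 rad).
It fails at once if the small bottle is moved by more than 30 mm or tipped (distance of small_bottle from where it was at the start of the episode above 0.03 m or angle between small_bottle's own z axis and vertical above 0.4 rad).
It fails at once if the paper cup is moved by more than 30 mm or tipped (distance of cup from where it was at the start of the episode above 0.03 m or angle between cup's own z axis and vertical above 0.4 rad).
It also fails if it takes over 72 s, if anything falls off the work surface, if the arm or the gripper's body presses on something with over 40 N, if the wrist force passes 120 N, or if a joint passes its speed limit or range.

## Working session

There is one attempt and no reset: what is moved stays moved. The work goes in short steps, Python scripts to look and compute and a shell command to move; the robot and the scene stay as the last step left them, time stands still between calls to the robot, and variables do not carry over. Pictures are saved under pics/ and viewed, at most 11 in all, crops included, and the job is handed in when it is done.

```bash
mkdir -p pics
cat > h.py <<'E'
from station import *
import numpy as np, cv2
def save(s,n,box=None,k=1):
    im=s["image"][:,:,::-1]
    if box: im=im[box[1]:box[3],box[0]:box[2]]
    cv2.imwrite("pics/"+n+".png",cv2.resize(im,None,fx=k,fy=k,interpolation=cv2.INTER_CUBIC))
def cloud(s):
    d=s["depth"];K=s["K"];v,u=np.mgrid[:400,:640]
    p=np.stack([(u-K[0,2])/K[0,0]*d,(v-K[1,2])/K[1,1]*d,d],-1)
    P=p@s["pose"][:3,:3].T+s["pose"][:3,3]; P[d==0]=np.nan
    return P
E
python3 - <<'E'
from h import *
st=sense();print(st["time"],st["position"],st["tool_rot"],st["finger_gap"])
for c in ["top","side"]:
    s=snapshot(c);save(s,c+"0")
    print(c,s["pose"].round(3).tolist(),s["K"].round(0).tolist())
    for q in ["spacer_14","spacer_20","spacer_26","spacer_38","knob_top","foot","flask","small_bottle","cup"]:
        print(q,[(np.round(r["position"],3).tolist(),round(r["conf"],2)) for r in recognise(s,q)])
E
```

```text
0.0 [ 0.17599403 -0.59919408  0.23040829] [-3.13978103e+00  3.75000058e-05  2.85831539e-01] 0.08521710426000698
top [[0.005, -0.98, 0.2, 0.173], [-1.0, -0.005, 0.003, 0.182], [-0.002, -0.2, -0.98, 1.98], [0.0, 0.0, 0.0, 1.0]] [[460.0, 0.0, 320.0], [0.0, 460.0, 200.0], [0.0, 0.0, 1.0]]
spacer_14 [([0.591, 0.305, 0.022], 0.81), ([0.455, 0.304, 0.024], 0.75), ([0.381, 0.156, 0.026], 0.73), ([0.566, -0.182, 0.014], 0.71), ([0.437, 0.662, 0.025], 0.64), ([0.59, -0.308, 0.038], 0.62), ([0.579, 0.188, 0.023], 0.54), ([0.542, 0.066, 0.024], 0.49)]
spacer_20 [([0.591, 0.305, 0.022], 0.81), ([0.455, 0.304, 0.024], 0.75), ([0.381, 0.156, 0.026], 0.73), ([0.566, -0.182, 0.014], 0.71), ([0.437, 0.662, 0.025], 0.64), ([0.59, -0.308, 0.038], 0.62), ([0.579, 0.188, 0.023], 0.54), ([0.542, 0.066, 0.024], 0.49)]
spacer_26 [([0.591, 0.305, 0.022], 0.81), ([0.455, 0.304, 0.024], 0.75), ([0.381, 0.156, 0.026], 0.73), ([0.566, -0.182, 0.014], 0.71), ([0.437, 0.662, 0.025], 0.64), ([0.59, -0.308, 0.038], 0.62), ([0.579, 0.188, 0.023], 0.54), ([0.542, 0.066, 0.024], 0.49)]
spacer_38 [([0.591, 0.305, 0.022],
[... 1269 characters left out ...]
8, 0.291, 0.023], 0.84), ([0.578, 0.178, 0.017], 0.66), ([0.593, -0.33, 0.041], 0.65), ([0.598, 0.28, 0.027], 0.63), ([0.439, 0.646, 0.026], 0.63), ([0.766, -0.049, 0.016], 0.31)]
spacer_38 [([0.571, -0.192, 0.013], 0.95), ([0.387, 0.137, 0.029], 0.88), ([0.536, 0.049, 0.029], 0.87), ([0.458, 0.291, 0.023], 0.84), ([0.578, 0.178, 0.017], 0.66), ([0.593, -0.33, 0.041], 0.65), ([0.598, 0.28, 0.027], 0.63), ([0.439, 0.646, 0.026], 0.63), ([0.766, -0.049, 0.016], 0.31)]
knob_top [([0.687, -0.043, 0.166], 0.59), ([0.592, -0.332, 0.042], 0.59)]
foot [([0.681, -0.053, 0.169], 0.58)]
flask [([0.738, 0.203, 0.043], 0.8)]
small_bottle [([0.716, -0.26, 0.055], 0.92)]
cup [([0.548, 0.432, 0.062], 0.69)]
```

View pics/top0.png

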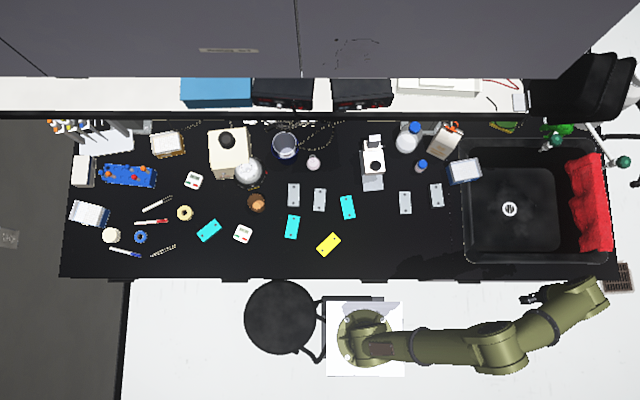

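View pics/side0.png

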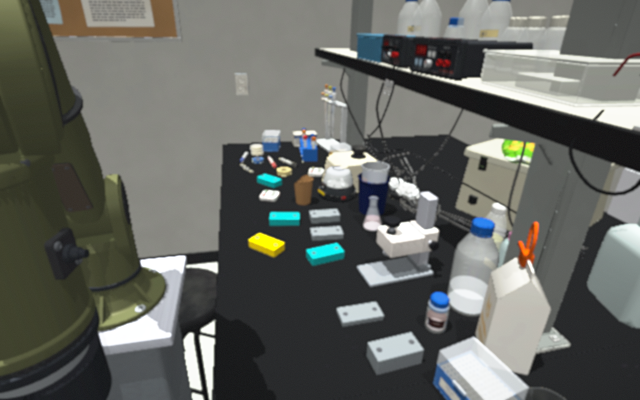

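The top view shows grey plates at (294,195), (319,199), (405,203) and (436,195). The look-alikes are turquoise at (348,207), (292,226) and (208,230), and yellow at (328,244). The press is at (373,165). Next I'll measure the plates and the press from depth.

Run:
```python
from h import *
s=snapshot("top");P=cloud(s);save(s,"crop1",(270,120,460,230),4)
wt=P[215:235,380:440,2];print("table z",np.nanmedian(wt))
for (u,v) in [(294,195),(319,199),(405,203),(436,195)]:
    w=P[v-25:v+26,u-12:u+13].reshape(-1,3);im=s["image"][v-25:v+26,u-12:u+13].reshape(-1,3).astype(int)
    m=(w[:,2]>0.008)&(w[:,2]<.05)&(np.hypot(*(w[:,:2]-P[v,u,:2]).T)<.065)
    q=w[m]; r=cv2.minAreaRect((q[:,:2]*1000).astype(np.float32))
    c=q[:,:2].mean(0);e,V=np.linalg.eigh(np.cov((q[:,:2]-c).T));a=V[:,1]*np.sign(V[0,1])
    print((u,v),"med z",np.median(q[:,2]).round(4),"n",len(q),"mean",c.round(4),"yaw deg",np.degrees(np.arctan2(a[1],a[0])).round(1),r, im[m].mean(0).round())
w=P[125:195,350:400].reshape(-1,3)
for lo,hi in [(.006,.03),(.06,.14),(.14,.25)]:
    q=w[(w[:,2]>lo)&(w[:,2]<hi)]
    print(lo,len(q),"medz",np.median(q[:,2]).round(4),cv2.minAreaRect((q[:,:2]*1000).astype(np.float32)))
np.set_printoptions(linewidth=250,suppress=True)
print((P[135:194:2,362:386:2,2]*1000).round())
print(P[[135,150,160,170,180,192],373].round(3))
```

```text
table z -0.0003959926888373877
(294, 195) med z 0.0249 n 290 mean [0.5956 0.3047] yaw deg -2.6 ((591.8545532226562, 304.72381591796875), (96.84150695800781, 119.8180923461914), 85.24075317382812) [180. 187. 192.]
(319, 199) med z 0.0191 n 281 mean [0.575  0.1919] yaw deg -5.6 ((574.6928100585938, 188.44654846191406), (101.2218017578125, 113.35398864746094), 53.68401336669922) [185. 192. 197.]
(405, 203) med z 0.0142 n 247 mean [ 0.5631 -0.1799] yaw deg 3.7 ((559.8153686523438, -180.5751495361328), (120.06118774414062, 93.54000854492188), 3.8738045692443848) [180. 187. 191.]
(436, 195) med z 0.036 n 322 mean [ 0.5917 -0.3119] yaw deg 4.7 ((588.406494140625, -322.8902282714844), (99.96589660644531, 116.27774047851562), 79.67985534667969) [165. 171. 175.]
0.006 606 medz 0.0101 ((765.1254272460938, -54.3582763671875), (218.1942901611328, 321.66033935546875), 89.6680908203125)
0.06 551 medz 0.1283 ((753.1082763671875, -72.85723876953125), (155.7958984375, 186.16319274902344), 12.754008293151855)
0.14 265 medz 0.1741 ((737.4114990234375, -31.29715347290039), (137.39154052734375, 66.0958175
[... 1365 characters left out ...]
 17.   7.  17.  16.   2.  14.  17.  13.   2.  -7.]
 [ 10.   9.  10.  17.   3.  13.  20.  13.  19.  14.   3.   0.]
 [ 23.   8.   9.  23.   5.  -1.   6.  12.   9.  17.  -7.   6.]
 [  6.   5.   2.  19.  13.  17.  11.  17.  13.   9.  11.  -4.]
 [ 21.  12.  13.   6.   0.   3.  11.   7.   5.  15.   5.  -4.]
 [ -5.  13.  16.   8.  14.   1.   2.   7.   3.  13.  23.  11.]
 [ -1.  14.   5.  21.   7.  11.   6.  17.   4.   3.   5. -13.]
 [  2.  13.  14.   7.  10.  10.  -1.   4.   1.  10. -14.  -7.]
 [ -1.  -3.  -6.  -0.  -4.   2.   1.  -3.  13.   2.  -0.  -6.]]
[[ 0.798 -0.024  0.23 ]
 [ 0.767 -0.034  0.131]
 [ 0.726 -0.034  0.124]
 [ 0.673 -0.029  0.16 ]
 [ 0.669 -0.047  0.004]
 [ 0.616 -0.046  0.   ]]
```

View pics/crop1.png

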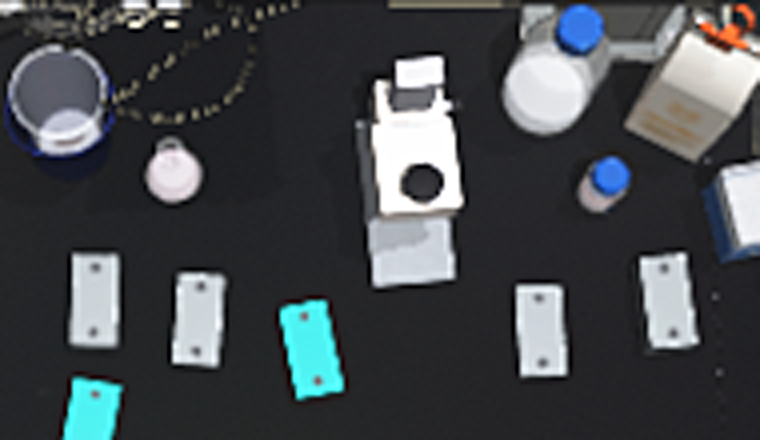

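The depth averages put the opening at about 54–55.5 mm, so 20 + 26 = 46 mm leaves 8–9.5 mm of travel. Candidates by pixel:
- **Crop (198,320), top (319,199), z 0.019:** grey, taken as spacer_20.
- **Crop (95,300), top (294,195), z 0.025:** grey, taken as spacer_26.
- **Crop (540,330) and (668,300):** grey, the 14 and 38 plates.
- **Turquoise at crop (310,348) and (93,410), plus the yellow plate:** look-alikes, not meant.

Next I'll move over the area for a wrist view.

```bash
python3 -m jog '[0,0.5,1,0, 0.3,0.9,0.8,-0.3, 0.6,1,0.6,-0.3, 0.7,1,0.5,-0.3, 0.7,1,0.5,-0.3, 0.7,1,0.3,-0.3, 0.7,1,0.2,-0.3, 0.7,1,0,-0.3, 0.7,1,0,-0.3, 0.7,1,0,-0.3, 0.7,1,0,-0.3, 0.7,1,0,-0.3, 0.7,1,0,-0.3, 0.7,1,0,0, 0.7,1,0,0, 0.6,1,0,0, 0.5,1,0,0, 0,0.8,0,0,0,0,0,0,0,0,0,0]' -1
python3 - <<'E'
from h import *
st=sense();print(st["position"],st["tool_rot"])
s=snapshot("wrist");save(s,"w1");P=cloud(s)
print(s["pose"].round(3).tolist())
for q in ["spacer_26","knob_top","flask"]:
    print(q,[(np.round(r["position"],3).tolist(),round(r["conf"],2)) for r in recognise(s,q)])
E
```

```text
time: 3.05
position: [0.4881, -0.0835, 0.3484]
tool_rot: [3.141, -0.0, -0.027]
wrist_force: [-1.3, -0.6, 0.0]
finger_gap: 0.0855
finger_force: 0.0
[ 0.48813878 -0.08351358  0.34837876] [ 3.14109816e+00 -1.34095432e-04 -2.71901641e-02]
[[-0.027, -0.958, -0.285, 0.56], [-1.0, 0.026, 0.008, -0.085], [0.0, 0.285, -0.959, 0.491], [0.0, 0.0, 0.0, 1.0]]
spacer_26 [([0.462, 0.298, 0.027], 0.94), ([0.599, 0.296, 0.025], 0.91), ([0.573, -0.179, 0.016], 0.77), ([0.577, 0.189, 0.022], 0.72), ([0.392, 0.145, 0.028], 0.66), ([0.548, 0.066, 0.03], 0.65), ([0.598, -0.31, 0.04], 0.57)]
knob_top []
flask [([0.718, 0.208, 0.02], 0.56)]
```

View pics/w1.png

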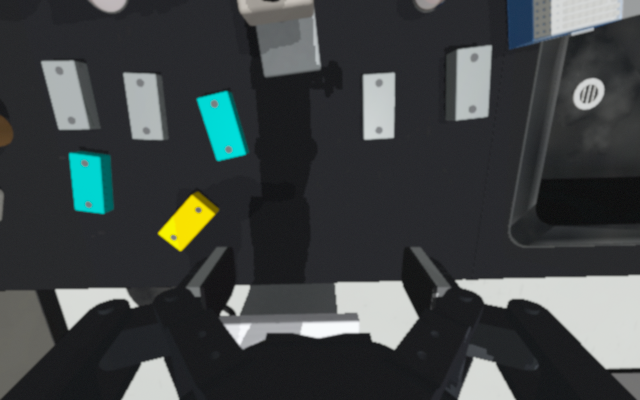

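The wrist view shows spacer_20 with discs at about (139,77) and (146,131), and spacer_26 with discs at (59,71) and (71,121). The base front corners are at about (263,77) and (321,68), just right of the turquoise plate.

```bash
cat >> h.py <<'E'
def onz(s,u,v,z):
    K=s["K"];T=s["pose"];d=T[:3,:3]@np.array([(u-K[0,2])/K[0,0],(v-K[1,2])/K[1,1],1]);o=T[:3,3]
    return (o+d*(z-o[2])/d[2])[:2]
def pair(s,a,b,z):
    A=onz(s,*a,z);B=onz(s,*b,z);d=B-A
    if abs(d[0])>abs(d[1]) and d[0]<0:d=-d
    return ((A+B)/2).round(4),np.hypot(*d).round(4),np.degrees(np.arctan2(d[1],d[0])).round(1)
E
python3 - <<'E'
from h import *
s=snapshot("wrist");P=cloud(s)
print("20",pair(s,(139,77),(146,131),.02));print("26",pair(s,(59,71),(71,121),.026))
A,B=onz(s,263,77,.012),onz(s,321,68,.012);f=A-B;n=np.hypot(*f);ax=np.array([f[1],-f[0]])/n
print("front",A,B,n,"yaw",np.degrees(np.arctan2(ax[1],ax[0])),"bed",(A+B)/2+ax*.07)
t=snapshot("top");A=onz(t,270+372/4,120+286/4,.012);B=onz(t,270+455/4,120+278/4,.012);f=A-B;n=np.hypot(*f);ax=np.array([f[1],-f[0]])/n
print("top: front",A,B,n,"yaw",np.degrees(np.arctan2(ax[1],ax[0])),"bed",(A+B)/2+ax*.07)
print("knob",onz(t,270+422/4-.3,120+182/4,.168))
v,u=np.mgrid[:400,:640]
Q=cloud(t);m=np.hypot(u-375.4,v-165.3)<3.6;print("knob z",np.nanmean(Q[m][:,2]),np.nanmedian(Q[m][:,2]),m.sum())
m=(v>150)&(v<160)&(u>366)&(u<381);print("head z",np.nanmedian(Q[m][:,2]), "tbl",np.nanmedian(Q[200:235,360:395,2]))
E
```

```text
20 (array([0.5836, 0.1888]), np.float64(0.0807), np.float64(-4.0))
26 (array([0.5987, 0.3022]), np.float64(0.0726), np.float64(-1.7))
front [ 0.6190534  -0.00270367] [ 0.62918323 -0.09349285] 0.09135255185870104 yaw 6.366459799544966 bed [ 0.69368663 -0.04033616]
top: front [ 0.61543008 -0.00095614] [ 0.6248753  -0.09200899] 0.09154143266870264 yaw 5.922302311363985 bed [ 0.68977908 -0.03925998]
knob [ 0.68933635 -0.03766133]
knob z 0.16741951605196675 0.16630802763944819 39
head z 0.12962707607001211 tbl 0.0005553476327443407
```

```bash
python3 -m jog '[0.2,1,-0.6,0, 0.2,1,-0.6,0, 0.2,1,-0.6,0, 0.2,1,-0.6,0, 0.2,1,-0.6,0, 0.2,1,-0.6,0, 0.2,1,-0.6,0, 0.2,1,-0.6,0, 0.2,1,-0.6,0, 0.2,1,-0.6,0, 0.2,1,-0.6,0, 0.17,1,-0.6,0, 0,0.9,-0.6,0, 0,0,0,0, 0,0,0,0]' -1
python3 - <<'E'
from h import *
st=sense();p=st["position"];print(p,st["tool_rot"])
s=snapshot("wrist");save(s,"w2")
E
```

```text
time: 4.85
position: [0.5591, 0.3032, 0.1136]
tool_rot: [3.141, 0.001, -0.028]
wrist_force: [0.7, -0.6, 0.6]
finger_gap: 0.0856
finger_force: 0.0
[0.55907787 0.30315745 0.11358511] [ 3.14070517e+00  1.16545852e-03 -2.77264171e-02]
```

View pics/w2.png

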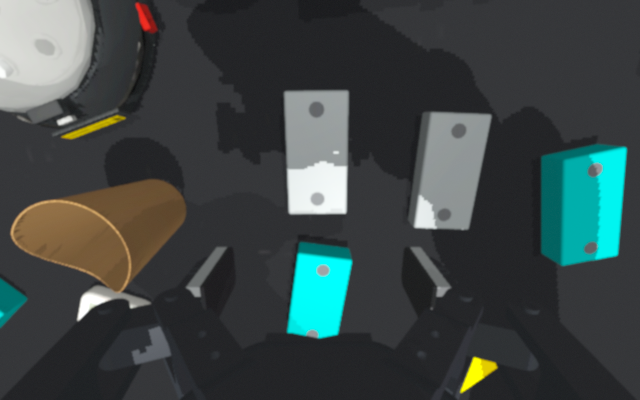

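The grey plate ahead, with discs at (316,109) and (317,199), is spacer_26; the turquoise one below it at (320,290) is the look-alike. spacer_20 shows discs at (459,131) and (444,215).

Run:
```python
from h import *
s=snapshot("wrist");P=cloud(s)
print("26",pair(s,(316,109),(317,199),.026),np.nanmedian(P[120:190,295:340,2]));print("20",pair(s,(459,131),(444,215),.02),np.nanmedian(P[145:200,435:465,2]),"table",np.nanmedian(P[240:320,255:275,2]))
```

```text
26 (array([0.5998, 0.3026]), np.float64(0.0728), np.float64(-1.1)) 0.02609206792079055
20 (array([0.5797, 0.1889]), np.float64(0.0725), np.float64(-4.1)) 0.020095038206682486 table 0.0003077899231275494
```

```bash
python3 -m jog '[0.1,0,-0.6,0.1, 0,0,-0.8,0.1, 0,0,-0.8,0, 0,0,-0.7,0, 0,0,-0.5,0, 0,0,-0.2,0, 0,0,0,0, 0,0,0,0]'
python3 -m jog '[0,0,0,0,0,0,0,0,0,0,0,0,0,0,0,0,0,0,0,0,0,0,0,0,0,0,0,0,0,0,0,0]' 1 90
```

```text
time: 5.75
position: [0.5629, 0.3035, 0.0073]
tool_rot: [-3.141, -0.001, -0.011]
wrist_force: [-0.1, 1.0, -0.1]
finger_gap: 0.0854
finger_force: 0.0
time: 6.55
position: [0.5628, 0.3038, 0.0075]
tool_rot: [-3.141, -0.002, -0.011]
wrist_force: [-1.1, -1.0, 6.3]
finger_gap: 0.0478
finger_force: 94.1
```

```bash
python3 -m jog '[0,0,0.5,0, 0,0,0.9,0, 0,0,1,0, 0,-0.3,1,0, 0,-0.8,1,0, 0,-1,0,0.3, 0,-1,0,0.3, 0,-1,0,0.3, 0.1,-1,0,0.3, 0.1,-1,0,0.1, 0.1,-1,0,0, 0.1,-1,0,0, 0.1,-1,0,0, 0.1,-1,0,0, 0,-1,0,0, 0,-0.7,0,0, 0,0,0,0, 0,0,0,0]'
python3 - <<'E'
from h import *
st=sense();print(st["position"],st["tool_rot"],st["finger_gap"],st["joint_pos"].round(2) if hasattr(st["joint_pos"],'round') else st["joint_pos"])
s=snapshot("side");save(s,"s2",(300,120,500,320),3)
w=snapshot("wrist");np.savez("w.npz",**{k:w[k] for k in("image","depth","K","pose")})
E
```

```text
time: 8.35
position: [0.5801, -0.0509, 0.1388]
tool_rot: [-3.141, -0.0, 0.101]
wrist_force: [0.4, 1.2, -1.8]
finger_gap: 0.048
finger_force: 93.2
[ 0.58005116 -0.05088278  0.1388253 ] [-3.14133306e+00 -9.17167556e-05  1.01370587e-01] 0.04802934102936551 [ 0.4   0.57 -0.56  1.74  0.36  0.93 -1.78]
```

View pics/s2.png

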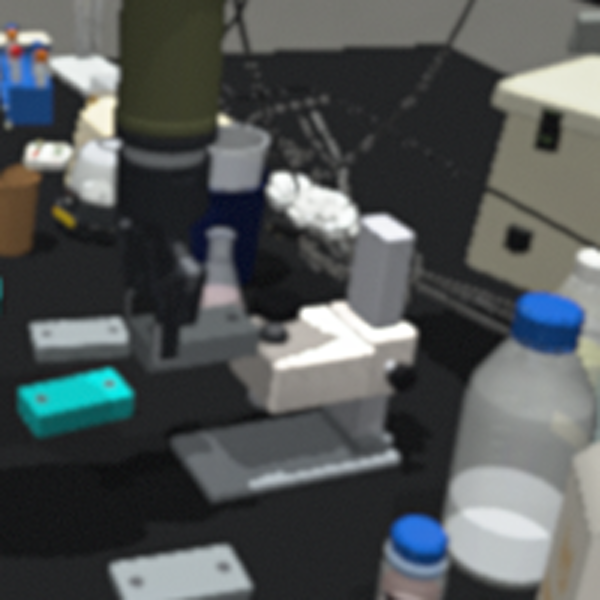

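The side crop shows the plate level in the gripper at about (200,330), and no camera housing ahead of the gripper. Next I'll lower it in front of the head and move it in.

```bash
python3 -m jog '[-0.5,-0.05,0,0, 0,0,-0.8,0, 0,0,-1,0, 0,0,-1,0, 0,0,-0.8,0, 0,0,0,0, 0.3,0.04,0,0, 0.5,0.05,0,0, 0.5,0.05,0,0, 0.4,0.04,0,0, 0.2,0.03,0,0, 0,0,0,0, 0,0,0,0]'
python3 - <<'E'
from h import *
print(sense()["joint_pos"])
s=snapshot("side");save(s,"s3",(330,170,470,310),4)
E
```

```text
time: 9.75
position: [0.6222, -0.0457, 0.0309]
tool_rot: [3.141, -0.0, 0.103]
wrist_force: [-0.4, 0.1, -1.7]
finger_gap: 0.0479
finger_force: 93.4
[ 0.31807859  0.74866872 -0.47757511  1.72600867  0.46100629  0.78025602
 -1.85153162]
```

View pics/s3.png

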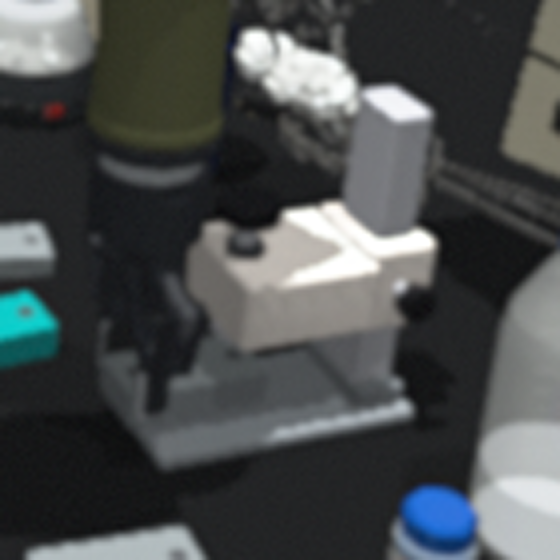

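```bash
python3 -m jog '[0,0,-0.2,0, 0,0,-0.18,0, 0,0,0,0, 0,0,0,0]'
python3 -m jog '[0,0,0,0, 0,0,0,0,0,0,0,0,0,0,0,0, -0.4,-0.04,0,0, -0.6,-0.06,0,0, -0.5,-0.05,0,0, 0,0,0,0]' -1
python3 -m jog '[0,0,0,0, 0,0,0,0,0,0,0,0,0,0,0,0,0,0,0,0,0,0,0,0,0,0,0,0]' 1 40
```

```text
time: 10.2
position: [0.622, -0.046, 0.0195]
tool_rot: [3.141, -0.0, 0.102]
wrist_force: [-2.3, -0.3, 7.6]
finger_gap: 0.0478
finger_force: 94.8
time: 11.0
position: [0.5752, -0.0508, 0.0187]
tool_rot: [3.141, 0.002, 0.102]
wrist_force: [0.8, -0.2, 0.3]
finger_gap: 0.0853
finger_force: 0.0
time: 11.7
position: [0.5773, -0.0503, 0.0189]
tool_rot: [-3.142, -0.0, 0.103]
wrist_force: [0.1, -1.1, 0.2]
finger_gap: 0.0
finger_force: 0.0
```

```bash
python3 -m jog '[0.3,0.03,0,0, 0.3,0.03,0,0, 0.2,0.02,0,0, 0.2,0.02,0,0, 0.2,0.02,0,0, 0.15,0.02,0,0, 0.15,0.02,0,0, 0.1,0.01,0,0, 0,0,0,0]'
python3 -m jog '[0.07,0.01,0,0,0.06,0,0,0, 0,0,0,0]'
```

```text
time: 12.6
position: [0.6259, -0.0451, 0.0189]
tool_rot: [-3.141, -0.001, 0.103]
wrist_force: [0.6, -0.2, -1.1]
finger_gap: -0.0
finger_force: 0.0
time: 12.9
position: [0.6294, -0.0449, 0.0189]
tool_rot: [-3.142, -0.0, 0.102]
wrist_force: [0.0, 0.0, -0.7]
finger_gap: 0.0003
finger_force: 0.1
```

```bash
python3 -m jog '[-0.5,-0.05,0,0, -0.8,-0.08,0,0, -0.8,-0.08,0.6,0, -0.8,-0.08,1,0, -0.4,0,1,0, 0,0,1,0, 0,0,1,0, 0,0,0,0,0,0,0,0]' -1
python3 - <<'E'
from h import *
s=snapshot("wrist");save(s,"w3",(200,0,440,200),3)
E
```

```text
time: 13.8
position: [0.5306, -0.0538, 0.1575]
tool_rot: [3.141, -0.002, 0.102]
wrist_force: [-0.6, 0.6, -0.6]
finger_gap: 0.0857
finger_force: 0.0
```

View pics/w3.png

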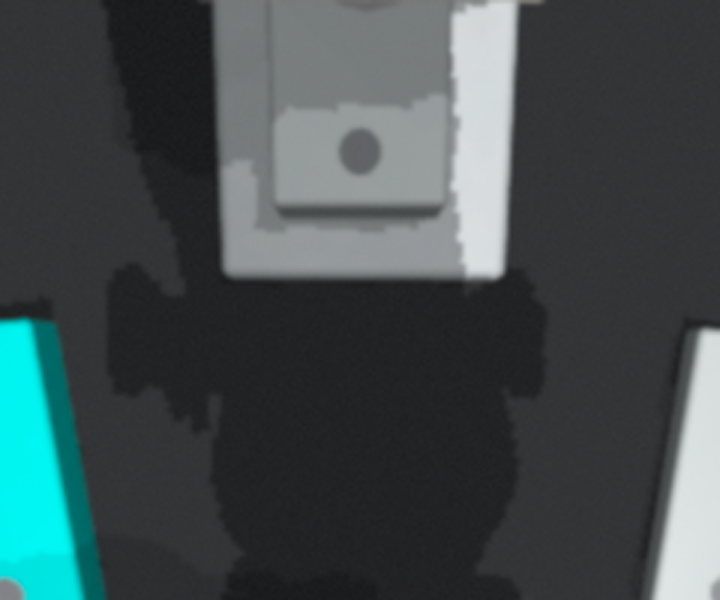

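The crop shows the plate flat on the bed, with its disc at (360,151), its front edge at row 207 and the base front edge at row 279. It sits slightly to the right of centre.

Run:
```python
from h import *
s=snapshot("wrist")
A,B=onz(s,274,93,.012),onz(s,368.7,92.7,.012);f=A-B;n=np.hypot(*f);ax=np.array([f[1],-f[0]])/n;bed=(A+B)/2+ax*.07
print(n,"yaw",np.degrees(np.arctan2(ax[1],ax[0])),"bed",bed)
c,d=onz(s,291.7,68.3,.038),onz(s,347.7,68.3,.038);g=c-d;bx=np.array([g[1],-g[0]])/np.hypot(*g)
print("plate yaw",np.degrees(np.arctan2(bx[1],bx[0])))
for e in ((c+d)/2+bx*.05, onz(s,320,50.3,.038)+bx*.0363):
    q=e-bed;print(e,"along",q@ax,"across",q@np.array([-ax[1],ax[0]]))
```

```text
0.08990637647889897 yaw 6.036012255432135 bed [ 0.69144586 -0.03989177]
plate yaw 5.865079579392086
[ 0.6889542  -0.03862135] along -0.0023442586185685775 across 0.0015253886222963218
[ 0.68898984 -0.03884572] along -0.0023324088881167032 across 0.0012985172051409536
```

```bash
python3 -m jog '[0,1,0,-0.25, 0,1,0,-0.25, 0.1,1,0,-0.25, 0.1,1,0,-0.25, 0.1,1,0,-0.25, 0.1,1,0,-0.25, 0,1,0,-0.25, 0,1,-0.4,-0.25, 0,0.17,-0.8,0, 0,0,-1,0, 0,0,-1,0, 0,0,-0.9,0, 0,0,-0.5,0, 0,0,0,0,0,0,0,0]'
python3 - <<'E'
from h import *
st=sense();print(st["position"]-np.array([.5428,.1915,.003]),np.degrees(st["tool_rot"][2]))
E
```

```text
time: 15.4
position: [0.5416, 0.1915, 0.0182]
tool_rot: [3.141, 0.002, -0.072]
wrist_force: [-0.1, 0.6, -0.0]
finger_gap: 0.0853
finger_force: 0.0
[-1.19757794e-03  4.08467051e-05  1.52046835e-02] -4.097052207427516
```

Position and yaw match, so I'll descend the last 15 mm and grip.

```bash
python3 -m jog '[0.04,0,-0.3,0, 0,0,-0.2,0, 0,0,0,0]'
python3 -m jog '[0,0,0,0,0,0,0,0,0,0,0,0,0,0,0,0,0,0,0,0,0,0,0,0]' 1 90
python3 -m jog '[0,0,0.3,0, 0,0,0.7,0, 0,0,1,0, 0,0,1,0, 0,-0.5,1,0.3, 0,-1,0.2,0.3, 0,-1,0,0.3, 0,-1,0,0.3, 0,-1,0,0.3, 0,-1,0,0.3, 0,-1,0,0.2, 0.1,-0.8,0,0, 0.1,-0.5,0,0, 0,-0.3,0,0, 0,0,0,0,0,0,0,0]'
```

```text
time: 15.7
position: [0.5431, 0.1911, 0.0033]
tool_rot: [3.141, 0.001, -0.072]
wrist_force: [-0.1, 1.0, 0.0]
finger_gap: 0.0854
finger_force: 0.0
time: 16.3
position: [0.5438, 0.1919, 0.0048]
tool_rot: [-3.141, -0.001, -0.072]
wrist_force: [-0.1, -1.2, 5.7]
finger_gap: 0.0478
finger_force: 93.2
time: 17.9
position: [0.5493, -0.0502, 0.13]
tool_rot: [-3.141, -0.0, 0.104]
wrist_force: [1.1, 0.1, -1.4]
finger_gap: 0.0474
finger_force: 92.6
```

```bash
python3 -m jog '[0,-0.1,-0.5,0, 0,-0.04,-0.9,0, 0,0,-0.9,0, 0,0,-0.5,0, 0,0,0,0, 0,0,0,0]'
python3 -m jog '[0.3,0.03,0,0, 0.5,0.05,0,0, 0.5,0.05,0,0, 0.4,0.04,0,0, 0.3,0.03,0,0, 0.2,0.02,0,0, 0.2,0.02,0,0, 0.04,0.01,0,0, 0,0,0,0]'
```

```text
time: 18.5
position: [0.5496, -0.0543, 0.0463]
tool_rot: [-3.141, -0.0, 0.104]
wrist_force: [-1.4, 0.3, -1.3]
finger_gap: 0.048
finger_force: 92.7
time: 19.4
position: [0.6225, -0.0482, 0.0459]
tool_rot: [-3.142, 0.0, 0.103]
wrist_force: [-0.3, -0.1, -1.2]
finger_gap: 0.0477
finger_force: 92.7
```

```bash
python3 -m jog '[0,0.02,-0.08,0, 0,0,-0.06,0, 0,0,0,0]'
python3 -m jog '[0,0,0,0, 0,0,0,0,0,0,0,0,0,0,0,0, -0.4,-0.04,0,0, -0.6,-0.06,0,0, -0.5,-0.05,0,0, 0,0,0,0]' -1
python3 -m jog '[0,0,0,0, 0,0,0,0,0,0,0,0,0,0,0,0,0,0,0,0,0,0,0,0,0,0,0,0]' 1 40
python3 - <<'E'
from h import *
s=snapshot("wrist");P=cloud(s);save(s,"w4",(200,0,440,200),3)
E
```

```text
time: 19.7
position: [0.6222, -0.0477, 0.0427]
tool_rot: [3.141, -0.0, 0.103]
wrist_force: [-3.8, -0.2, 7.7]
finger_gap: 0.0474
finger_force: 93.9
time: 20.5
position: [0.5756, -0.0526, 0.0415]
tool_rot: [3.141, 0.002, 0.102]
wrist_force: [-0.6, -0.4, -0.9]
finger_gap: 0.0853
finger_force: 0.0
time: 21.2
position: [0.5776, -0.0521, 0.0417]
tool_rot: [-3.142, -0.0, 0.103]
wrist_force: [-0.2, -0.2, -1.0]
finger_gap: -0.0001
finger_force: 0.0
```

View pics/w4.png

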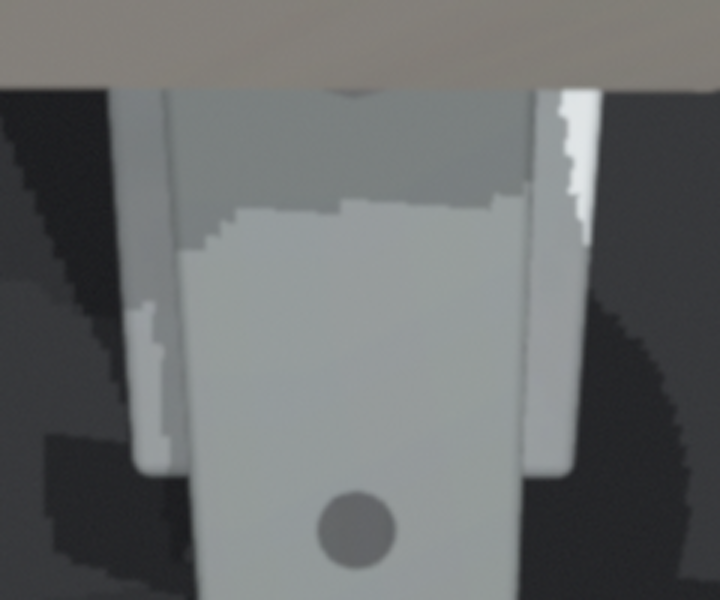

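The crop shows the top plate lying on the pack and sticking out towards the robot, with its disc at (357,530). I'll push it in the same way.

```bash
python3 -m jog '[0.3,0.04,0.05,0, 0.3,0.04,0,0, 0.2,0.03,0,0, 0.2,0.03,0,0, 0.2,0.03,0,0, 0.15,0.02,0,0, 0.15,0.02,0,0, 0.1,0.01,0,0, 0,0,0,0]'
python3 -m jog '[0.07,0.01,0,0,0.05,0,0,0, 0,0,0,0]'
python3 -m jog '[-0.5,-0.05,0,0, -0.8,-0.08,0,0, -0.8,-0.08,0.6,0, -0.8,-0.08,1,0, -0.4,0,1,0, 0,0,1,0, 0,0,0.2,0, 0,0,0,0,0,0,0,0]'
python3 - <<'E'
from h import *
s=snapshot("wrist");P=cloud(s);save(s,"w5",(200,0,440,200),3)
E
```

```text
time: 22.15
position: [0.626, -0.0454, 0.0431]
tool_rot: [-3.141, -0.0, 0.103]
wrist_force: [0.2, 0.1, 0.7]
finger_gap: 0.0001
finger_force: 0.0
time: 22.45
position: [0.6294, -0.0453, 0.0432]
tool_rot: [-3.142, -0.0, 0.102]
wrist_force: [-0.4, -0.1, -0.3]
finger_gap: 0.0002
finger_force: 0.0
time: 23.35
position: [0.5298, -0.0542, 0.1564]
tool_rot: [-3.142, 0.001, 0.102]
wrist_force: [0.1, -0.3, -0.6]
finger_gap: 0.0002
finger_force: 0.0
```

View pics/w5.png

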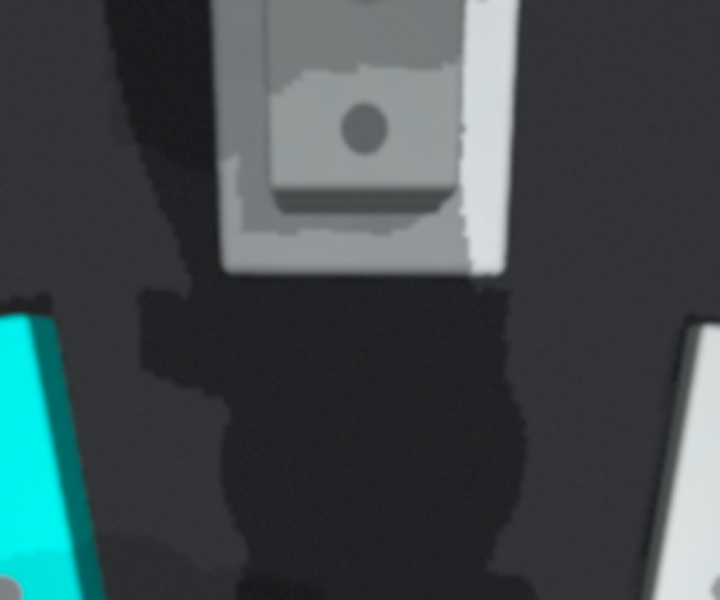

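The crop shows the top plate, with its disc at (364,129), flush over the lower one. Next I'll go over the knob.

```bash
python3 -m jog '[0,0,0.6,0, 0,0,0.9,0, 0.3,0.03,0.4,0, 0.6,0.06,0,0, 0.8,0.07,0,0, 0.8,0.07,0,0, 0.8,0.07,0,0, 0.8,0.07,0,0, 0.7,0.06,0,0, 0.4,0.04,0,0, 0.17,0.02,0,0, 0,0,0,0, 0,0,-0.5,0, 0,0,-0.3,0, 0,0,0,0, 0,0,0,0]' 1
python3 -m jog '[0,0,-0.15,0, 0,0,-0.15,0, 0,0,-0.1,0, 0,0,-0.1,0, 0,0,0,0]'
```

```text
time: 25.0
position: [0.6909, -0.0394, 0.1903]
tool_rot: [3.142, 0.0, 0.102]
wrist_force: [0.1, 0.2, 0.4]
finger_gap: 0.0002
finger_force: 0.0
time: 25.5
position: [0.691, -0.0393, 0.1746]
tool_rot: [-3.141, 0.001, 0.103]
wrist_force: [-0.5, -0.6, -0.3]
finger_gap: -0.0002
finger_force: 0.0
```

```bash
python3 -m jog '[0,0,-0.1,0, 0,0,-0.08,0, 0,0,-0.06,0, 0,0,0,0]'
python3 -m jog '[0,0,-0.06,0, 0,0,-0.06,0, 0,0,-0.06,0, 0,0,0,0]'
python3 -m jog '[0,0,-0.04,0, 0,0,-0.04,0, 0,0,0,0]'
```

```text
time: 25.9
position: [0.6913, -0.0392, 0.1679]
tool_rot: [-3.142, -0.0, 0.103]
wrist_force: [-0.2, -0.1, 0.3]
finger_gap: 0.0
finger_force: 0.1
time: 26.3
position: [0.6913, -0.0392, 0.1623]
tool_rot: [-3.141, -0.0, 0.103]
wrist_force: [-0.1, -0.1, 0.8]
finger_gap: 0.0002
finger_force: 0.2
time: 26.6
position: [0.6913, -0.0392, 0.1602]
tool_rot: [3.142, -0.0, 0.103]
wrist_force: [-0.9, -0.1, 2.8]
finger_gap: 0.0001
finger_force: 1.3
```

```bash
for i in 1; do python3 -m jog '[0,0,-0.03,0, 0,0,0,0]'; python3 -m jog '[0,0,-0.03,0, 0,0,0,0]'; done
python3 - <<'E'
from h import *
Q=cloud(snapshot("side"));
s=snapshot("top");P=cloud(s);print(np.nanmedian(P[150:160,366:381,2]))
E
```

```text
time: 26.8
position: [0.6914, -0.0392, 0.1602]
tool_rot: [3.141, -0.001, 0.102]
wrist_force: [-2.4, -0.2, 8.4]
finger_gap: 0.0003
finger_force: 3.9
time: 27.0
position: [0.6914, -0.0392, 0.1602]
tool_rot: [3.141, -0.001, 0.102]
wrist_force: [-3.4, -1.5, 12.8]
finger_gap: -0.0003
finger_force: 6.3
0.37747469176842263
```

It stopped firmly at 0.160, which is the height predicted for the foot on a 46 mm pack. Now I'll retreat and check.

```bash
python3 -m jog '[0,0,0.1,0, 0,0,0.4,0, 0,0,0.9,0, -0.4,0,0.8,0, -0.9,-0.05,0.3,0, -1,-0.05,0,0, -1,0,0,0, -1,0,0,0, -1,0,0,0, 0,0,0,0,0,0,0,0]'
python3 - <<'E'
from h import *
t=snapshot("top");Q=cloud(t);v,u=np.mgrid[:400,:640];m=np.hypot(u-375.4,v-165.3)<3.6
print("knob z",np.nanmean(Q[m][:,2]),np.nanmedian(Q[m][:,2]))
s=snapshot("side");save(s,"s9",(360,190,450,290),6)
E
```

```text
time: 28.2
position: [0.5325, -0.0425, 0.2342]
tool_rot: [3.141, -0.001, 0.102]
wrist_force: [0.3, -0.3, 1.0]
finger_gap: 0.0
finger_force: 0.0
knob z 0.26345960498528553 0.1603098937133196
```

View pics/s9.png

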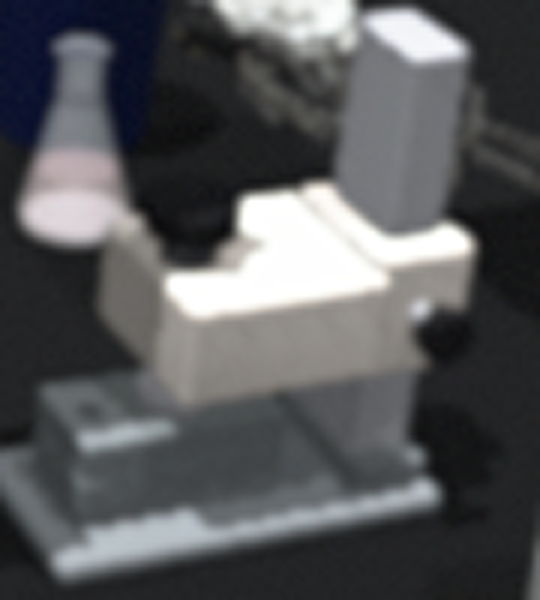

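The crop shows both plates stacked flat under the head, around (130,440), and the knob now sits lower at about 0.160. Handing in.

```bash
python3 -c "
from station import *
print(sign_off())"
```

```text
the job is handed in; nothing more can be done
None
```

The job is handed in: spacers 26 and 20 are stacked flat on the bed, centred to within about 3 mm on the lower plate with the upper flush by eye; the foot was pressed down about 8 mm to a firm stop on the pack, the arm is clear, and sign-off reported no verdict.

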